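Clear the loupe and present a notched glass plate, label end up

TASK

Slide the loupe carriage along its rail to the far end stop, so that the glass plate on the pedestal lies free, and leave it there. Then find the plate's frosted label end by the small notch in one of its corners, take the plate by its clear half, lift it at least 10 cm above the pedestal and tip it about 45 degrees so that the frosted end points up, with the label face upward and the two long edges equally high. Finish while still holding it there motionless in the gripper; do not drop the plate or disturb the other things on the bench.

Things in the scene. Friction and masses are not known exactly. Their poses are not given: they have to be found in the camera images.
- stand: fixed inspection stand: grey base slab 160 x 280 x 12 mm, origin at the centre of its underside, y along the rail. Round aluminium pedestal (44 mm across, foot ring 60 mm across, 6 mm thick) at x -45, y -60 mm. Black linear rail, 46 mm wide, top 70 mm above the worktop, runs along y at x +50 mm; an end-stop block at each end, 12 mm thick, top 84 mm above the worktop
- pedestal_top (a point): centre of the pedestal's flat round top, 48 mm above the worktop; axes as the stand's
- carriage (a joint): slide of the loupe carriage along the stand's +y, in m: 0 = loupe right over the pedestal, 0.14 = against the far end stop (+y end). It slides with about 2 N friction and stays where it is left.
- carriage_knob (a point): on the axis of the carriage's upright black grip knob (22 mm across, from 86 to 126 mm above the worktop), 108 mm above the worktop; axes as the stand's. The knob stands on an aluminium block 60 x 60 x 16 mm on the rail, whose arm (towards the stand's -x) carries a black loupe 36 mm across, top 132 mm above the worktop, 95 mm from the knob, about 22 mm above the plate
- plate: loose glass plate 86 x 30 x 6 mm, 40 g, lying on the pedestal, label face up, at any yaw, both ends overhanging; origin at the centre of its underside, x along it towards the frosted end, z out of the label face. Matt whitish frosted end from x +19 to +43 mm with one 10 x 10 mm square notch in its +x, -y corner (label up, frosted end pointing away: notch at the right); the rest is clear
- frosted_end (a point): middle of the frosted end, at x +31 mm of the plate, mid thickness; axes as the plate's
- clear_end (a point): good grip point on the clear end, at x -30 mm of the plate, mid thickness, where the plate overhangs the pedestal; pinch across the 30 mm width; axes as the plate's
- test_block: bystander: flat round steel test block, 60 mm across, 15 mm tall, on the worktop in front of the stand; origin at the centre of its underside
- steel_standard: bystander: round steel sample, 40 mm across, 26 mm tall; origin at the centre of its underside
- coupon: bystander: flat steel coupon 36 x 40 x 6 mm; origin at the centre of its underside

How it is judged:
By the outcome, as a careful person would: the job done as asked, in the order asked, and still so for the second after the job is handed in, while the arm keeps its last pose, push and grip.
It also fails if it takes over 43 s, if anything falls off the work surface, if the arm or the gripper's body presses on something with over 40 N, if the wrist force passes 120 N, or if a joint passes its speed limit or range.

ROBOT

A 7-joint arm with a two-finger parallel gripper is mounted at the origin on a cart in front of the work surface, level with it; the furniture and walls round the work are solid. World frame = base frame: x ahead of the robot, y to its left, z up, the work surface at z = 0. Lengths are in m, angles in rad, forces in N, time in s.
With the tool pointing down it reaches from about 0.4 to 0.85 m from the base axis. Payload 4.5 kg.
Tool frame: the origin (TCP) lies between the finger pads; the fingertips stand r.tip_reach ahead of it and the grasp point (between the pads) lies 11 mm behind it (r.tip_reach is the distance from the TCP to the fingertips, in m); z points along the fingers, y is the line along which they close (so a half turn about z gives the same grasp; the last joint's range is limited). The gripper opens to 88 mm and grips with 3 to 60 N. Pads are 18 mm wide; open, the fingers measure 123 mm over their backs; the gripper's body (75 mm by 187 mm) begins 45 mm behind the grasp point.
Start: joints at [-1.068, 0.689, -0.195, 1.565, 0.157, 0.902, -0.215], TCP at [0.282, 0.558, 0.212] pointing down, gripper open.
Joint ranges: [-3.01, 3.01], [-0.46, 2.08], [-1.47, 1.51], [0.13, 2.56], [-1, 4.14], [0.04, 2.09], [-2.66, 2.66]. Speed limits (rad/s): [2.57, 2.57, 3.14, 3.14, 3.14, 3.14, 3.14].

INTERFACE

Orientations are given as a unit quaternion [x, y, z, w].
In Python, from plant import r, vision, workorder gives the robot as it stands.
- The arm moves only by the tool drive_tool, never from a script. Its argument "targets" is a list of rows, each an object of numbers: "tx", "ty", "tz": the shift along the world's x, y, z in units of 0.03 m (1.0 is 0.03 m); "wx", "wy", "wz": the turn, a rotation vector about the world's x, y, z in units of 60 degrees (1.0 is 60 degrees); "claw": the opening, from -1 (shut) to 1 (fully open). A call has exactly 8 rows; each row shifts and turns the commanded pose from where the row before left it; what a row does not reach is not made up. A row lasts 1/10 s, in which the tool goes at most 50 mm and 8.59 degrees, less where a joint would pass 70% of its speed; a pose out of reach is approached as far as the arm can. A call with a number of a shift or a turn outside -1 to 1 is refused whole. A call with a gripper value outside its range is refused whole. The fingers move at their own pace and stop on an object; "force" is the grip in N (left out, the last holds). Time passes only in rows, so rows that do not move let the fingers close, or fill a call up. It gives the time, the measured TCP pose, the force, the opening and the grip force at its end, in the units of the state.
- r.get_state(): the state, without advancing time (a new reading comes with each control period).
- vision.snapshot(name): name is "scene" or "top"; returns a dict with "image" (384x512x3 uint8, blue, green, red), "range_z" (384x512 float32, m along the optical axis (not along the pixel's ray), 0 where there is no reading), "K" (3x3 intrinsics, pixels), "cam_to_world" (4x4, takes a point from camera to world coordinates). Camera axes: x right, y up, looking along -z (the intrinsics and any distortion apply to the point x, -y, -z); pixel columns grow to the right and rows downward; lengths in m; the calibration is good to about 2 mm. A picture is of the moment at which its call begins.
- workorder.finish_job(): hands the job in; it is judged then, once.
The state is a dict: "clock": time; "q": joint angles; "qd": joint speeds; "joint_torque": joint torques, N m; "tool_pos": TCP position; "eef_rot": TCP orientation; "contact_force": force on the tool from outside, world axes, zero at the start; "moment": the same for the moment, N m; "opening": opening from 0.0 (shut) to 1.0 (fully open); "finger_force": force on a finger pad.
Only numpy, scipy, OpenCV 4.12 (cv2) and the standard library are available. Lean on these libraries where they do the work, as an engineer would, in place of code of your own. Each camera call takes 0.05 s, during which the arm holds its last target. There are 200 camera calls.

## Working session

There is one attempt and no reset: what is moved stays moved. The work goes in short steps, Python scripts to look and compute and a tool call to move; the robot and the scene stay as the last step left them, time stands still between calls to the robot, and variables do not carry over. Pictures are saved under pics/ and viewed, at most 10 in all, crops included, and the job is handed in when it is done.

Besides the shell and the picture viewer there is one more tool, called by a JSON object that holds its "name" and its "arguments", one argument or row to a line. drive_tool: Moves the arm, as the interface text tells. Its arguments: {"type":"object","properties":{"targets":{"type":"array","items":{"type":"object","properties":{"tx":{"type":"number"},"ty":{"type":"number"},"tz":{"type":"number"},"wx":{"type":"number"},"wy":{"type":"number"},"wz":{"type":"number"},"claw":{"type":"number"}}}},"force":{"type":"number"}},"required":["targets"]}

```bash
ls; mkdir -p pics; cat > h.py <<'E'
import numpy as np, cv2
from plant import r, vision, workorder
def snap(n,f=None):
    s=vision.snapshot(n)
    if f: cv2.imwrite('pics/'+f,s['image'])
    return s
def pts(s):
    K=s['K'];T=s['cam_to_world'];z=s['range_z'];v,u=np.mgrid[:z.shape[0],:z.shape[1]]
    P=np.stack([(u-K[0,2])/K[0,0]*z,-(v-K[1,2])/K[1,1]*z,-z],-1)
    return P@T[:3,:3].T+T[:3,3]
def ray(s,u,v,h):
    K=s['K'];T=s['cam_to_world']
    d=T[:3,:3]@np.array([(u-K[0,2])/K[0,0],-(v-K[1,2])/K[1,1],-1]);o=T[:3,3]
    return o+d*(h-o[2])/d[2]
E
python3 - <<'E'
from h import *
for n in ['scene','top']:
    s=snap(n,n+'0.png');print(n,s['K'],s['cam_to_world'],s.keys())
print(r.get_state(),r.tip_reach)
E
```

```text
pics
scene [[365.36873244   0.         258.295757  ]
 [  0.         365.36873244 191.93701832]
 [  0.           0.           1.        ]] [[-0.81732572  0.38666907 -0.42716004  0.13999734]
 [-0.57587747 -0.5243612   0.62722441  0.44558155]
 [ 0.01854213  0.75863849  0.65124791  0.64736308]
 [ 0.          0.          0.          1.        ]] dict_keys(['image', 'range_z', 'K', 'cam_to_world'])
top [[427.43919599   0.         257.67914642]
 [  0.         427.43919599 189.74533723]
 [  0.           0.           1.        ]] [[-0.01260819  0.98237049 -0.18651876  0.33072618]
 [-0.9991992  -0.01946186 -0.03495987 -0.09122911]
 [-0.03797355  0.18592862  0.98182919  0.93047988]
 [ 0.          0.          0.          1.        ]] dict_keys(['image', 'range_z', 'K', 'cam_to_world'])
{'clock': 0.1, 'q': array([-1.0682153 ,  0.68990065, -0.19453249,  1.56622978,  0.15726002,
        0.90251225, -0.21512483]), 'qd': array([ 0.00093797, -0.00152561, -0.00035859, -0.00328646, -0.00032874,
       -0.00331185, -0.00117587]), 'joint_torque': array([-3.19779276e-03, -5.28495705e+01, -1.27162948e+00, -1.53837454e+01,
       -5.26205613e-02,  2.01381772e-03,  4.55290206e-05]), 'tool_pos': array([0.28212331, 0.55701277, 0.21139298]), 'eef_rot': array([ 2.32233105e-01,  9.72659804e-01, -8.17585064e-04, -1.52017782e-04]), 'contact_force': array([-0.1323698 ,  0.12969234, -0.27714173]), 'moment': array([-0.0367856 , -0.01122755, -0.03044113]), 'finger_force': 0.0, 'opening': 1.0017963976727442} 0.008
```

View pics/scene0.png

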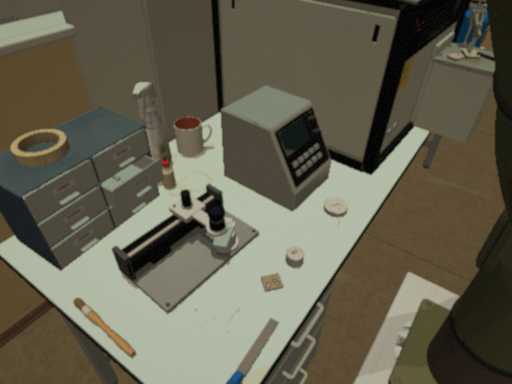

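View pics/top0.png

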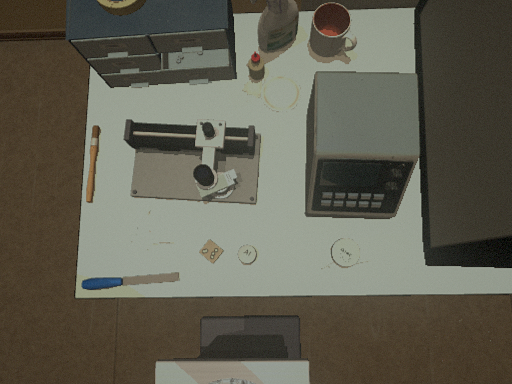

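The top view has up = +x and left = +y. The stand lies at columns 130–260 and rows 120–203. The knob is at about (208,130) and the loupe at (205,177), with a pale plate end sticking out at (230,180). The rail's far end is at the left, about (130,135).

```bash
python3 - <<'E'
from h import *
a=snap('top');b=snap('scene')
P=pts(a);Q=pts(b)
cv2.imwrite('pics/c1.png',np.hstack([cv2.resize(a['image'][110:215,120:270],None,fx=3.0,fy=3.0,interpolation=2),cv2.resize(b['image'][175:280,185:265],None,fx=3.0,fy=3.0,interpolation=2)]))
for n,p in(('top',P),('scene',Q)):
  def blob(lo,hi,x0,x1,y0,y1):
    m=(p[...,2]>lo)&(p[...,2]<hi)&(p[...,0]>x0)&(p[...,0]<x1)&(p[...,1]>y0)&(p[...,1]<y1)
    k,l,st,c=cv2.connectedComponentsWithStats(m.astype(np.uint8))
    for i in range(1,k):
      if st[i,4]>15:
        q=p[l==i];print(n,lo,hi,st[i,4],np.median(q,0).round(4),q.min(0).round(3),q.max(0).round(3))
  R=(.3,.75,-.15,.25)
  blob(.118,.14,*R); blob(.078,.095,*R); blob(.046,.06,*R); blob(.006,.02,*R)
print(P[130,208],P[177,205],P[183,232])
E
```

```text
top 0.118 0.14 397 [0.7328 0.0625 0.1299] [ 0.728 -0.008  0.118] [0.75  0.132 0.14 ]
top 0.118 0.14 102 [0.6115 0.0361 0.1264] [0.602 0.026 0.118] [0.623 0.046 0.13 ]
top 0.118 0.14 291 [0.5177 0.0444 0.1306] [0.5   0.027 0.118] [0.536 0.062 0.136]
top 0.078 0.095 285 [0.7306 0.0621 0.0891] [ 0.72  -0.008  0.078] [0.736 0.132 0.095]
top 0.078 0.095 133 [0.6259 0.2106 0.0844] [0.604 0.204 0.078] [0.649 0.22  0.088]
top 0.078 0.095 1075 [0.5918 0.0358 0.0862] [0.495 0.005 0.078] [0.645 0.068 0.095]
top 0.078 0.095 128 [ 0.6062 -0.0467  0.084 ] [ 0.584 -0.053  0.079] [ 0.629 -0.04   0.087]
top 0.046 0.06 137 [0.6293 0.1313 0.0584] [0.622 0.072 0.055] [0.637 0.19  0.06 ]
top 0.046 0.06 56 [ 0.6183 -0.0143  0.0587] [ 0.613 -0.039  0.056] [0.624 0.008 0.06 ]
top 0.046 0.06 51 [0.6171 0.1698 0.0587] [0.614 0.148 0.056] [0.622 0.19  0.06 ]
top 0.046 0.06 63 [0.6129 0.1222 0.0586] [0.607 0.092 0.055] [0.618 0.144 0.06 ]
top 0.046 0.06 18 [0.611  0.0823 0.0584] [0.607 0.075 0.055] [0.615 0.09  0.06 ]
top 0.046 0.06 60 [ 0.6027 -0.0175  0.0582] [ 0.598 -0.037  0.055] [0.61 0.01 0.06]
top 0.046 
[... 1469 characters left out ...]
6 0.06 315 [0.5043 0.0386 0.0537] [ 0.483 -0.015  0.046] [0.539 0.07  0.057]
scene 0.046 0.06 395 [0.598  0.1502 0.0528] [0.588 0.033 0.046] [0.647 0.22  0.06 ]
scene 0.046 0.06 116 [0.615  0.1349 0.0585] [0.607 0.06  0.056] [0.621 0.201 0.06 ]
scene 0.006 0.02 4722 [0.5391 0.1229 0.0119] [ 0.474 -0.061  0.006] [0.65  0.226 0.02 ]
scene 0.006 0.02 77 [ 0.3569 -0.0177  0.0129] [ 0.345 -0.039  0.006] [ 0.38  -0.012  0.02 ]
scene 0.006 0.02 133 [0.3732 0.0486 0.0069] [0.352 0.023 0.006] [0.395 0.07  0.009]
scene 0.006 0.02 511 [0.3136 0.206  0.0084] [0.303 0.14  0.006] [0.327 0.25  0.02 ]
[0.60593585 0.03429783 0.12554275] [0.51053175 0.03907611 0.12676199] [ 0.51278159 -0.00622392  0.05367323]
```

View pics/c1.png

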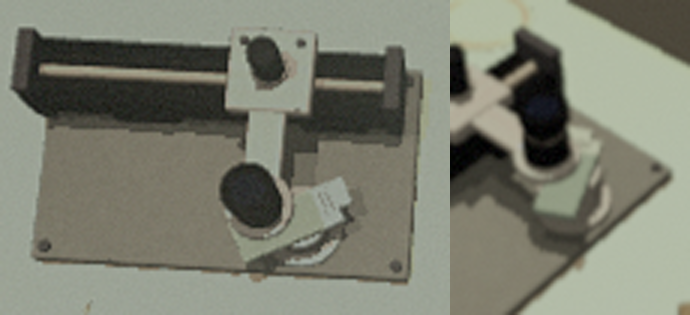

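The clear view shows the notched frosted end pointing right/up in the top view, at crop (335,195). The knob axis is at about (0.610, 0.038), and the rail runs along (0.076, 0.997). I'll move above the knob with the fingers closing along the rail.

{"name": "drive_tool", "arguments": {
  "targets": [
    {"tx":0.55,"ty":-0.85,"wz":0.047,"claw":1},
    {"tx":0.55,"ty":-0.85,"wz":0.047,"claw":1},
    {"tx":0.55,"ty":-0.85,"wz":0.047,"claw":1},
    {"tx":0.55,"ty":-0.85,"wz":0.047,"claw":1},
    {"tx":0.55,"ty":-0.85,"wz":0.047,"claw":1},
    {"tx":0.55,"ty":-0.85,"wz":0.047,"claw":1},
    {"tx":0.55,"ty":-0.85,"wz":0.047,"claw":1},
    {"tx":0.55,"ty":-0.85,"wz":0.047,"claw":1}
  ]
}}

```text
validation failed for argument at $.ta...
```

{"name": "drive_tool", "arguments": {
  "targets": [
    {"tx":0.55,"ty":-0.85,"claw":1},
    {"tx":0.55,"ty":-0.85,"claw":1},
    {"tx":0.55,"ty":-0.85,"claw":1},
    {"tx":0.55,"ty":-0.85,"claw":1},
    {"tx":0.55,"ty":-0.85,"claw":1},
    {"tx":0.55,"ty":-0.85,"claw":1},
    {"tx":0.55,"ty":-0.85,"claw":1},
    {"tx":0.55,"ty":-0.85,"claw":1}
  ]
}}

```text
validation failed for argument at $.ta...
```

{"name": "drive_tool", "arguments": {
  "targets": [
    {"tx":0.55,"ty":-0.85,"tz":0,"wx":0,"wy":0,"wz":0.047,"claw":1},
    {"tx":0.55,"ty":-0.85,"tz":0,"wx":0,"wy":0,"wz":0.047,"claw":1},
    {"tx":0.55,"ty":-0.85,"tz":0,"wx":0,"wy":0,"wz":0.047,"claw":1},
    {"tx":0.55,"ty":-0.85,"tz":0,"wx":0,"wy":0,"wz":0.047,"claw":1},
    {"tx":0.55,"ty":-0.85,"tz":0,"wx":0,"wy":0,"wz":0.047,"claw":1},
    {"tx":0.55,"ty":-0.85,"tz":0,"wx":0,"wy":0,"wz":0.047,"claw":1},
    {"tx":0.55,"ty":-0.85,"tz":0,"wx":0,"wy":0,"wz":0.047,"claw":1},
    {"tx":0.55,"ty":-0.85,"tz":0,"wx":0,"wy":0,"wz":0.047,"claw":1}
  ]
}}

```text
clock: 1.0
tool_pos: [0.4149, 0.3524, 0.2121]
eef_rot: [0.036, 0.999, -0.0, -0.0]
contact_force: [0.4, -0.3, 0.1]
opening: 0.999
finger_force: 0.0
```

{"name": "drive_tool", "arguments": {
  "targets": [
    {"tx":0.55,"ty":-0.88,"tz":0,"wx":0,"wy":0,"wz":0,"claw":1},
    {"tx":0.55,"ty":-0.88,"tz":0,"wx":0,"wy":0,"wz":0,"claw":1},
    {"tx":0.55,"ty":-0.88,"tz":0,"wx":0,"wy":0,"wz":0,"claw":1},
    {"tx":0.55,"ty":-0.88,"tz":0,"wx":0,"wy":0,"wz":0,"claw":1},
    {"tx":0.55,"ty":-0.88,"tz":0,"wx":0,"wy":0,"wz":0,"claw":1},
    {"tx":0.55,"ty":-0.88,"tz":0,"wx":0,"wy":0,"wz":0,"claw":1},
    {"tx":0.55,"ty":-0.88,"tz":0,"wx":0,"wy":0,"wz":0,"claw":1},
    {"tx":0.55,"ty":-0.88,"tz":0,"wx":0,"wy":0,"wz":0,"claw":1}
  ]
}}

```text
clock: 1.8
tool_pos: [0.5469, 0.1411, 0.212]
eef_rot: [0.038, 0.999, -0.0, -0.0]
contact_force: [-0.5, -1.0, -0.6]
opening: 1.003
finger_force: 0.0
```

{"name": "drive_tool", "arguments": {
  "targets": [
    {"tx":0.42,"ty":-0.687,"tz":0,"wx":0,"wy":0,"wz":0,"claw":1},
    {"tx":0.42,"ty":-0.687,"tz":0,"wx":0,"wy":0,"wz":0,"claw":1},
    {"tx":0.42,"ty":-0.687,"tz":0,"wx":0,"wy":0,"wz":0,"claw":1},
    {"tx":0.42,"ty":-0.687,"tz":0,"wx":0,"wy":0,"wz":0,"claw":1},
    {"tx":0.42,"ty":-0.687,"tz":0,"wx":0,"wy":0,"wz":0,"claw":1},
    {"tx":0,"ty":0,"tz":-0.6,"wx":0,"wy":0,"wz":0,"claw":1},
    {"tx":0,"ty":0,"tz":-0.6,"wx":0,"wy":0,"wz":0,"claw":1},
    {"tx":0,"ty":0,"tz":0,"wx":0,"wy":0,"wz":0,"claw":1}
  ]
}}

```text
clock: 2.6
tool_pos: [0.6075, 0.0386, 0.1738]
eef_rot: [0.038, 0.999, -0.0, -0.003]
contact_force: [-0.6, -0.0, 0.2]
opening: 1.0
finger_force: 0.0
```

{"name": "drive_tool", "arguments": {
  "targets": [
    {"tx":0.05,"ty":0,"tz":-0.55,"wx":0,"wy":0,"wz":0,"claw":1},
    {"tx":0.05,"ty":0,"tz":-0.55,"wx":0,"wy":0,"wz":0,"claw":1},
    {"tx":0,"ty":0,"tz":-0.55,"wx":0,"wy":0,"wz":0,"claw":1},
    {"tx":0,"ty":0,"tz":-0.55,"wx":0,"wy":0,"wz":0,"claw":1},
    {"tx":0,"ty":0,"tz":0,"wx":0,"wy":0,"wz":0,"claw":-1},
    {"tx":0,"ty":0,"tz":0,"wx":0,"wy":0,"wz":0,"claw":-1},
    {"tx":0,"ty":0,"tz":0,"wx":0,"wy":0,"wz":0,"claw":-1},
    {"tx":0,"ty":0,"tz":0,"wx":0,"wy":0,"wz":0,"claw":-1}
  ],
  "force": 10
}}

```text
clock: 3.4
tool_pos: [0.6131, 0.0395, 0.1113]
eef_rot: [0.038, 0.999, 0.0, 0.001]
contact_force: [-0.3, -0.6, 0.2]
opening: 0.663
finger_force: 0.0
```

{"name": "drive_tool", "arguments": {
  "targets": [
    {"tx":0,"ty":0,"tz":0,"wx":0,"wy":0,"wz":0,"claw":-1},
    {"tx":0,"ty":0,"tz":0,"wx":0,"wy":0,"wz":0,"claw":-1},
    {"tx":0,"ty":0,"tz":0,"wx":0,"wy":0,"wz":0,"claw":-1},
    {"tx":0,"ty":0,"tz":0,"wx":0,"wy":0,"wz":0,"claw":-1},
    {"tx":0,"ty":0,"tz":0,"wx":0,"wy":0,"wz":0,"claw":-1},
    {"tx":0,"ty":0,"tz":0,"wx":0,"wy":0,"wz":0,"claw":-1},
    {"tx":0,"ty":0,"tz":0,"wx":0,"wy":0,"wz":0,"claw":-1},
    {"tx":0,"ty":0,"tz":0,"wx":0,"wy":0,"wz":0,"claw":-1}
  ]
}}

```text
clock: 4.2
tool_pos: [0.6124, 0.0393, 0.1101]
eef_rot: [0.038, 0.999, 0.0, -0.0]
contact_force: [-0.1, 0.4, 0.3]
opening: 0.005
finger_force: 0.0
```

```bash
python3 - <<'E'
from h import *
a=snap('top');b=snap('scene')
cv2.imwrite('pics/c2.png',np.hstack([cv2.resize(a['image'][90:215,120:290],None,fx=2.4,fy=2.4,interpolation=2),cv2.resize(b['image'][155:280,135:275],None,fx=2.4,fy=2.4,interpolation=2)]))
E
```

```text
(no output)
```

View pics/c2.png

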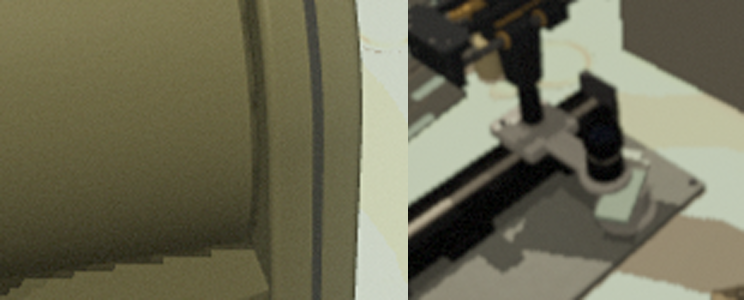

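The right panel shows the closed gripper's fingers at the knob, near crop (530,100). The carriage hasn't moved, but the opening reads shut, so I'll check the depth there.

```bash
python3 - <<'E'
from h import *
b=snap('scene');P=pts(b)
print({k:r.get_state()[k] for k in('tool_pos','opening','finger_force')})
for v in range(176,210,2):
  print(v,[(u,*(P[v,u]*1000).round().astype(int)) for u in range(182,194,2)])
cv2.imwrite('pics/c3.png',cv2.resize(cv2.convertScaleAbs(b['image'][140:225,140:240],alpha=2.2),None,fx=6,fy=6,interpolation=2))
E
```

```text
{'tool_pos': array([0.61238652, 0.03934026, 0.11015752]), 'opening': 0.0032559535699805487, 'finger_force': 0.0}
176 [(182, np.int64(602), np.int64(47), np.int64(179)), (184, np.int64(603), np.int64(41), np.int64(175)), (186, np.int64(602), np.int64(37), np.int64(173)), (188, np.int64(602), np.int64(32), np.int64(170)), (190, np.int64(600), np.int64(28), np.int64(168)), (192, np.int64(756), np.int64(-122), np.int64(1))]
178 [(182, np.int64(603), np.int64(47), np.int64(174)), (184, np.int64(601), np.int64(43), np.int64(172)), (186, np.int64(601), np.int64(38), np.int64(169)), (188, np.int64(602), np.int64(32), np.int64(164)), (190, np.int64(600), np.int64(29), np.int64(164)), (192, np.int64(749), np.int64(-114), np.int64(2))]
180 [(182, np.int64(602), np.int64(49), np.int64(170)), (184, np.int64(602), np.int64(44), np.int64(167)), (186, np.int64(601), np.int64(39), np.int64(164)), (188, np.int64(601), np.int64(33), np.int64(161)), (190, np.int64(599), np.int64(30), np.int64(159)), (192, np.int64(747), np.int64(-112), np.int64(-3))]
182 [(182, np.int64(601), np.int64(51), np.int64(167)
[... 3572 characters left out ...]
int64(600), np.int64(38), np.int64(96)), (192, np.int64(601), np.int64(32), np.int64(91))]
206 [(182, np.int64(615), np.int64(49), np.int64(90)), (184, np.int64(611), np.int64(46), np.int64(90)), (186, np.int64(605), np.int64(46), np.int64(93)), (188, np.int64(601), np.int64(44), np.int64(93)), (190, np.int64(599), np.int64(40), np.int64(92)), (192, np.int64(600), np.int64(33), np.int64(86))]
208 [(182, np.int64(615), np.int64(50), np.int64(84)), (184, np.int64(609), np.int64(50), np.int64(88)), (186, np.int64(605), np.int64(47), np.int64(88)), (188, np.int64(603), np.int64(43), np.int64(86)), (190, np.int64(599), np.int64(40), np.int64(86)), (192, np.int64(596), np.int64(38), np.int64(86))]
```

View pics/c3.png

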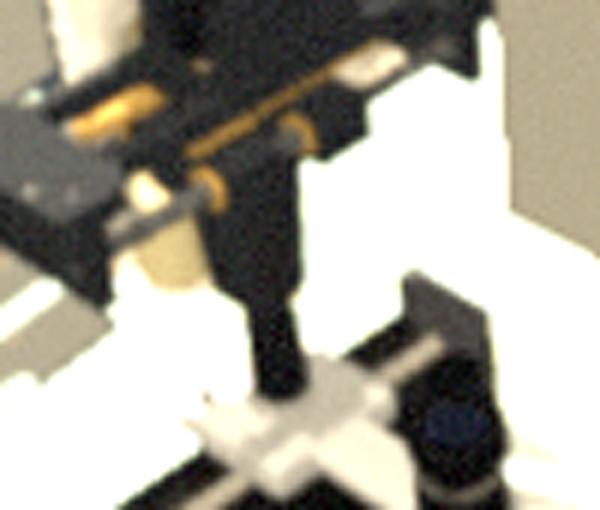

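The enhanced crop shows the closed fingers ending just above the knob's top, at about crop (275,295), where depth puts z at about 0.137. The tips are therefore roughly 30 mm higher than the stated tool position implies. I'll measure the finger's geometry in the camera.

```bash
python3 - <<'E'
from h import *
b=snap('scene');P=pts(b)
for v in range(150,194,3):
  q=[(u,*(P[v,u]*1000).round().astype(int).tolist()) for u in range(170,194) if .590<P[v,u,0]<.625 and P[v,u,2]>.1]
  if q: print(v,q[0],q[len(q)//2],q[-1])
s=r.get_state();print(s['tool_pos'],s['q'].round(3).tolist())
E
```

```text
150 (170, 616, 56, 243) (174, 611, 50, 241) (177, 593, 58, 253)
153 (170, 607, 64, 244) (177, 595, 57, 245) (193, 592, 19, 225)
156 (170, 609, 64, 236) (179, 590, 58, 241) (190, 591, 29, 224)
159 (170, 596, 76, 242) (181, 594, 50, 228) (188, 592, 34, 220)
162 (170, 591, 81, 240) (176, 596, 62, 226) (185, 603, 33, 206)
165 (170, 603, 73, 223) (175, 592, 69, 225) (189, 592, 34, 205)
168 (170, 605, 72, 213) (174, 591, 74, 221) (190, 600, 25, 188)
171 (170, 593, 83, 219) (188, 600, 31, 183) (190, 600, 26, 180)
174 (173, 601, 70, 200) (186, 602, 36, 178) (190, 599, 27, 174)
177 (173, 620, 56, 174) (182, 602, 48, 177) (190, 599, 29, 167)
180 (173, 622, 56, 165) (182, 603, 48, 169) (191, 599, 27, 157)
183 (174, 621, 55, 157) (183, 602, 47, 161) (191, 599, 28, 150)
186 (175, 622, 53, 147) (183, 602, 49, 154) (191, 601, 28, 140)
189 (177, 616, 54, 142) (183, 602, 50, 146) (188, 602, 36, 137)
192 (180, 621, 43, 124) (185, 610, 38, 126) (190, 605, 29, 122)
[0.61237673 0.0393582  0.11013577] [0.039, 0.816, -0.321, 1.685, 0.365, 0.699, 1.027]
```

The xy agrees, but the tips are at tool z + 0.029 m according to the camera. I'll open, go 43 mm lower and regrip.

{"name": "drive_tool", "arguments": {
  "targets": [
    {"tx":0,"ty":0,"tz":0.2,"wx":0,"wy":0,"wz":0,"claw":0.3},
    {"tx":0,"ty":0,"tz":0,"wx":0,"wy":0,"wz":0,"claw":0.3},
    {"tx":0,"ty":0,"tz":0,"wx":0,"wy":0,"wz":0,"claw":0.3},
    {"tx":0,"ty":0,"tz":0,"wx":0,"wy":0,"wz":0,"claw":0.3},
    {"tx":0,"ty":0,"tz":0,"wx":0,"wy":0,"wz":0,"claw":0.3},
    {"tx":0,"ty":0,"tz":0,"wx":0,"wy":0,"wz":0,"claw":0.3},
    {"tx":0,"ty":0,"tz":-0.2,"wx":0,"wy":0,"wz":0,"claw":0.3},
    {"tx":0,"ty":0,"tz":0,"wx":0,"wy":0,"wz":0,"claw":0.3}
  ]
}}

```text
clock: 5.2
tool_pos: [0.6117, 0.0392, 0.1092]
eef_rot: [0.037, 0.999, -0.0, -0.001]
contact_force: [0.2, 0.2, -0.2]
opening: 0.649
finger_force: 0.0
```

{"name": "drive_tool", "arguments": {
  "targets": [
    {"tx":0,"ty":0,"tz":-0.25,"wx":0,"wy":0,"wz":0,"claw":0.3},
    {"tx":0,"ty":0,"tz":-0.25,"wx":0,"wy":0,"wz":0,"claw":0.3},
    {"tx":0,"ty":0,"tz":-0.25,"wx":0,"wy":0,"wz":0,"claw":0.3},
    {"tx":0,"ty":0,"tz":-0.25,"wx":0,"wy":0,"wz":0,"claw":0.3},
    {"tx":0,"ty":0,"tz":-0.2,"wx":0,"wy":0,"wz":0,"claw":0.3},
    {"tx":0,"ty":0,"tz":-0.1,"wx":0,"wy":0,"wz":0,"claw":0.3},
    {"tx":0,"ty":0,"tz":0,"wx":0,"wy":0,"wz":0,"claw":0.3},
    {"tx":0,"ty":0,"tz":0,"wx":0,"wy":0,"wz":0,"claw":-1}
  ]
}}

```text
clock: 6.0
tool_pos: [0.6125, 0.0394, 0.0712]
eef_rot: [0.038, 0.999, 0.0, 0.0]
contact_force: [-0.3, -0.1, -0.1]
opening: 0.581
finger_force: 0.0
```

{"name": "drive_tool", "arguments": {
  "targets": [
    {"tx":0,"ty":0,"tz":0,"wx":0,"wy":0,"wz":0,"claw":-1},
    {"tx":0,"ty":0,"tz":0,"wx":0,"wy":0,"wz":0,"claw":-1},
    {"tx":0,"ty":0,"tz":0,"wx":0,"wy":0,"wz":0,"claw":-1},
    {"tx":0,"ty":0,"tz":0,"wx":0,"wy":0,"wz":0,"claw":-1},
    {"tx":0,"ty":0,"tz":0,"wx":0,"wy":0,"wz":0,"claw":-1},
    {"tx":0,"ty":0,"tz":0,"wx":0,"wy":0,"wz":0,"claw":-1},
    {"tx":0,"ty":0,"tz":0,"wx":0,"wy":0,"wz":0,"claw":-1},
    {"tx":0,"ty":0,"tz":0,"wx":0,"wy":0,"wz":0,"claw":-1}
  ]
}}

```text
clock: 6.8
tool_pos: [0.6125, 0.0391, 0.0714]
eef_rot: [0.038, 0.999, -0.0, 0.0]
contact_force: [0.4, -2.1, 3.1]
opening: 0.243
finger_force: 10.0
```

Gripped (21 mm). Next I'll slide along the rail.

{"name": "drive_tool", "arguments": {
  "targets": [
    {"tx":0.02,"ty":0.25,"tz":0,"wx":0,"wy":0,"wz":0,"claw":-1},
    {"tx":0.035,"ty":0.465,"tz":0,"wx":0,"wy":0,"wz":0,"claw":-1},
    {"tx":0.035,"ty":0.465,"tz":0,"wx":0,"wy":0,"wz":0,"claw":-1},
    {"tx":0.035,"ty":0.465,"tz":0,"wx":0,"wy":0,"wz":0,"claw":-1},
    {"tx":0.035,"ty":0.465,"tz":0,"wx":0,"wy":0,"wz":0,"claw":-1},
    {"tx":0.035,"ty":0.465,"tz":0,"wx":0,"wy":0,"wz":0,"claw":-1},
    {"tx":0.035,"ty":0.465,"tz":0,"wx":0,"wy":0,"wz":0,"claw":-1},
    {"tx":0.035,"ty":0.465,"tz":0,"wx":0,"wy":0,"wz":0,"claw":-1}
  ]
}}

```text
clock: 7.6
tool_pos: [0.6208, 0.1458, 0.0713]
eef_rot: [0.037, 0.999, 0.0, 0.0]
contact_force: [2.1, -3.3, 4.8]
opening: 0.243
finger_force: 10.0
```

{"name": "drive_tool", "arguments": {
  "targets": [
    {"tx":0.015,"ty":0.2,"tz":0,"wx":0,"wy":0,"wz":0,"claw":-1},
    {"tx":0.015,"ty":0.2,"tz":0,"wx":0,"wy":0,"wz":0,"claw":-1},
    {"tx":0.01,"ty":0.1,"tz":0,"wx":0,"wy":0,"wz":0,"claw":-1},
    {"tx":0,"ty":0,"tz":0,"wx":0,"wy":0,"wz":0,"claw":-1},
    {"tx":0,"ty":0,"tz":0,"wx":0,"wy":0,"wz":0,"claw":-1},
    {"tx":0,"ty":0,"tz":0,"wx":0,"wy":0,"wz":0,"claw":-1},
    {"tx":0,"ty":0,"tz":0,"wx":0,"wy":0,"wz":0,"claw":-1},
    {"tx":0,"ty":0,"tz":0,"wx":0,"wy":0,"wz":0,"claw":-1}
  ]
}}

```text
clock: 8.4
tool_pos: [0.6214, 0.1542, 0.0712]
eef_rot: [0.039, 0.999, -0.004, -0.001]
contact_force: [0.3, -8.8, 8.0]
opening: 0.241
finger_force: 10.0
```

{"name": "drive_tool", "arguments": {
  "targets": [
    {"tx":0.01,"ty":0.15,"tz":0,"wx":0,"wy":0,"wz":0,"claw":-1},
    {"tx":0,"ty":0,"tz":0,"wx":0,"wy":0,"wz":0,"claw":-1},
    {"tx":0,"ty":0,"tz":0,"wx":0,"wy":0,"wz":0,"claw":-1},
    {"tx":0,"ty":0,"tz":0,"wx":0,"wy":0,"wz":0,"claw":-1},
    {"tx":0,"ty":0,"tz":0,"wx":0,"wy":0,"wz":0,"claw":-1},
    {"tx":0,"ty":0,"tz":0,"wx":0,"wy":0,"wz":0,"claw":-1},
    {"tx":0,"ty":0,"tz":0,"wx":0,"wy":0,"wz":0,"claw":-1},
    {"tx":0,"ty":0,"tz":0,"wx":0,"wy":0,"wz":0,"claw":-1}
  ]
}}

```text
clock: 9.2
tool_pos: [0.6214, 0.1541, 0.0711]
eef_rot: [0.04, 0.999, -0.007, -0.001]
contact_force: [-0.8, -14.2, 10.9]
opening: 0.248
finger_force: 9.9
```

```bash
python3 - <<'E'
from h import *
b=snap('scene');print(r.get_state()['contact_force'])
cv2.imwrite('pics/c4.png',cv2.resize(cv2.convertScaleAbs(b['image'][170:310,100:270],alpha=2),None,fx=4.2,fy=4.2,interpolation=2))
E
```

```text
[ -0.75451415 -14.17753093  11.56869014]
```

View pics/c4.png

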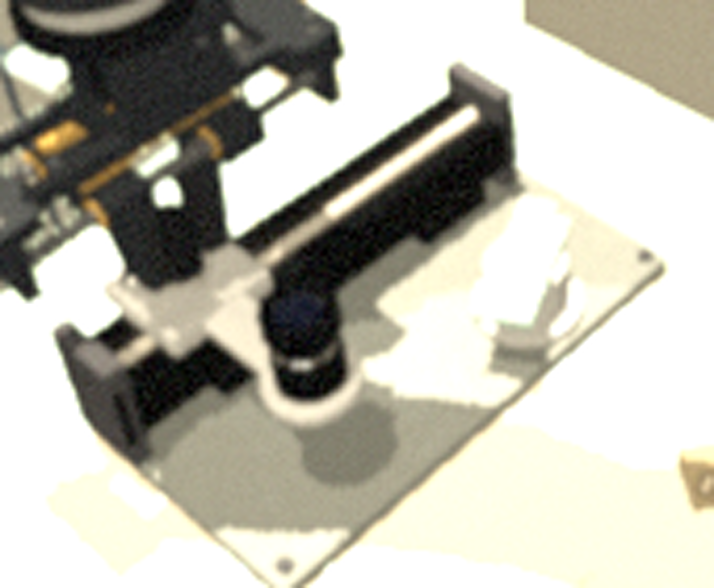

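The carriage is stalled against something near the left stop (14 N, no motion), with the block at crop (170,300) and the stop at (90,370). The plate is free at (525,270). I'll release, rise, back off and check the carriage position from above.

{"name": "drive_tool", "arguments": {
  "targets": [
    {"tx":0,"ty":-0.2,"tz":0,"wx":0,"wy":0,"wz":0,"claw":0.3},
    {"tx":0,"ty":0,"tz":0,"wx":0,"wy":0,"wz":0,"claw":0.3},
    {"tx":0,"ty":0,"tz":0,"wx":0,"wy":0,"wz":0,"claw":0.3},
    {"tx":0,"ty":0,"tz":0,"wx":0,"wy":0,"wz":0,"claw":0.3},
    {"tx":0,"ty":0,"tz":0.5,"wx":0,"wy":0,"wz":0,"claw":0.3},
    {"tx":0,"ty":0,"tz":1,"wx":0,"wy":0,"wz":0,"claw":0.3},
    {"tx":0,"ty":0,"tz":1,"wx":0,"wy":0,"wz":0,"claw":0.3},
    {"tx":0,"ty":0,"tz":1,"wx":0,"wy":0,"wz":0,"claw":0.3}
  ]
}}

```text
clock: 10.05
tool_pos: [0.6217, 0.1588, 0.1783]
eef_rot: [0.037, 0.999, 0.0, 0.0]
contact_force: [-0.2, 0.2, -0.7]
opening: 0.648
finger_force: 0.0
```

{"name": "drive_tool", "arguments": {
  "targets": [
    {"tx":-0.8,"ty":0.4,"tz":0,"wx":0,"wy":0,"wz":0,"claw":0.3},
    {"tx":-0.8,"ty":0.4,"tz":0,"wx":0,"wy":0,"wz":0,"claw":0.3},
    {"tx":-0.8,"ty":0.4,"tz":0,"wx":0,"wy":0,"wz":0,"claw":0.3},
    {"tx":-0.8,"ty":0.4,"tz":0,"wx":0,"wy":0,"wz":0,"claw":0.3},
    {"tx":-0.8,"ty":0.4,"tz":0,"wx":0,"wy":0,"wz":0,"claw":0.3},
    {"tx":-0.8,"ty":0.4,"tz":0,"wx":0,"wy":0,"wz":0,"claw":0.3},
    {"tx":-0.8,"ty":0.4,"tz":0,"wx":0,"wy":0,"wz":0,"claw":0.3},
    {"tx":0,"ty":0,"tz":0,"wx":0,"wy":0,"wz":0,"claw":0.3}
  ]
}}

```text
clock: 10.85
tool_pos: [0.4502, 0.245, 0.1773]
eef_rot: [0.034, 0.999, 0.001, -0.001]
contact_force: [0.9, 0.2, -0.4]
opening: 0.649
finger_force: 0.0
```

```bash
python3 - <<'E'
from h import *
a=snap('top');P=pts(a)
cv2.imwrite('pics/c5.png',cv2.resize(cv2.convertScaleAbs(a['image'][105:215,110:270],alpha=1.3),None,fx=5,fy=5,interpolation=2))
p=P
def blob(lo,hi,x0,x1,y0,y1):
    m=(p[...,2]>lo)&(p[...,2]<hi)&(p[...,0]>x0)&(p[...,0]<x1)&(p[...,1]>y0)&(p[...,1]<y1)
    k,l,st,c=cv2.connectedComponentsWithStats(m.astype(np.uint8))
    for i in range(1,k):
      if st[i,4]>15:
        q=p[l==i];print(lo,hi,st[i,4],np.median(q,0).round(4),q.min(0).round(3),q.max(0).round(3))
R=(.45,.7,-.1,.25)
blob(.118,.14,*R); blob(.078,.095,*R); blob(.046,.065,.45,.57,-.1,.1)
E
```

```text
0.118 0.14 104 [0.6213 0.154  0.1266] [0.611 0.144 0.118] [0.632 0.165 0.13 ]
0.118 0.14 291 [0.5265 0.1613 0.1306] [0.51  0.144 0.12 ] [0.545 0.181 0.136]
0.078 0.095 1083 [0.5998 0.1522 0.0861] [0.504 0.124 0.078] [0.655 0.187 0.095]
0.078 0.095 135 [0.6262 0.2105 0.0842] [0.603 0.204 0.078] [0.649 0.218 0.088]
0.078 0.095 130 [ 0.6054 -0.0468  0.084 ] [ 0.584 -0.053  0.079] [ 0.629 -0.04   0.087]
0.046 0.065 622 [0.5135 0.0257 0.0542] [ 0.484 -0.015  0.046] [0.543 0.07  0.059]
```

View pics/c5.png

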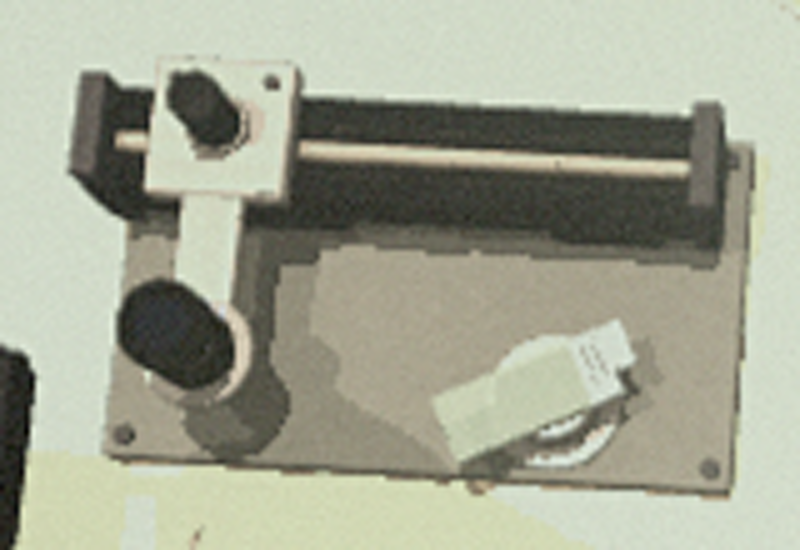

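The top view shows the carriage near the left stop: knob at crop (205,105), block edge at 147, stop at 100. The plate is free. Its frosted end is at about (600,355), with the notch at the lower right (625,380). Its clear end is at about (450,430). I'll compute the stand frame and plate pose.

```bash
python3 - <<'E'
from h import *
a=snap('top');b=snap('scene')
P=pts(a)
c=lambda u,v:(110+u/5,105+v/5)
RB,RT,LB=[ray(a,*c(*q),.012)[:2] for q in((728,490),(752,145),(105,455))]
print('corners',RB,RT,LB,np.linalg.norm(LB-RB),np.linalg.norm(RT-RB))
ey=np.array([.0749,.9972]);ex=np.array([ey[1],-ey[0]])
o=RB+.08*ex+.14*ey
o2=LB+.08*ex-.14*ey
print('origin',o,o2)
for oo in(o,o2):
  d=np.array([.6213,.154])-oo;print('knob stand',d@ex,d@ey,'carriage',d@ey+.06); print('pedestal',oo-.045*ex-.06*ey)
# plate from depth height + colour
for n,s in(('top',a),('scene',b)):
  p=pts(s);m=((p[...,2]>.049)&(p[...,2]<.065)&(p[...,0]>.46)&(p[...,0]<.57)&(p[...,1]>-.06)&(p[...,1]<.09)).astype(np.uint8)
  k,l,st,_=cv2.connectedComponentsWithStats(m);i=1+np.argmax(st[1:,4]);q=p[l==i]
  z=np.median(q[:,2]);(cn,_)=cv2.findContours((l==i).astype(np.uint8),0,1)
  w=np.array([ray(s,u,v,z)[:2] for u,v in np.vstack(cn)[:,0]])*1000
  R=cv2.minAreaRect(w.astype(np.float32));print(n,st[i,4],z,R,cv2.boxPoints(R).round(1).tolist())
E
```

```text
corners [ 0.47594508 -0.05362738] [ 0.63236202 -0.06623826] [0.49670113 0.22148287] 0.2758921246323065 0.15692448590344235
origin [0.56620708 0.07998862] [0.56599113 0.07588287]
knob stand 0.04939520701990743 0.07793061142862616 carriage 0.13793061142862617
pedestal [0.51683908 0.02352712]
knob stand 0.0493030270027673 0.08204103786937507 carriage 0.14204103786937505
pedestal [0.51662313 0.01942137]
top 583 0.05434145940545043 ((514.7692260742188, 25.42345428466797), (40.576358795166016, 85.67277526855469), 22.07634162902832) [[479.8999938964844, 57.5], [512.0999755859375, -21.899999618530273], [549.7000122070312, -6.599999904632568], [517.5, 72.69999694824219]]
scene 416 0.053740007518920774 ((512.2019653320312, 27.092876434326172), (35.4877815246582, 90.33065795898438), 19.964805603027344) [[480.1000061035156, 63.5], [510.8999938964844, -21.399999618530273], [544.2999877929688, -9.300000190734863], [513.5, 75.5999984741211]]
```

```bash
python3 - <<'E'
from h import *
a=snap('top');b=snap('scene')
c=lambda u,v:(109.5+u/5,104.5+v/5)
for q in((433,402),(462,465),(620,320),(637,355),(575,358),(603,398)): print(q,(ray(a,*c(*q),.054)[:2]*1000).round(1))
for n,s in(('top',a),('scene',b)):
  p=pts(s);m=((p[...,2]>.0505)&(p[...,2]<.062)&(p[...,0]>.46)&(p[...,0]<.57)&(p[...,1]>-.06)&(p[...,1]<.09)).astype(np.uint8)
  g=s['image'].max(-1);t=np.percentile(g[m>0],50)*.75
  m&=(g>t);m=cv2.morphologyEx(m,cv2.MORPH_OPEN,np.ones((3,3)))
  k,l,st,_=cv2.connectedComponentsWithStats(m);i=1+np.argmax(st[1:,4]);q=p[l==i][:,:2]*1000
  w,V=np.linalg.eigh(np.cov(q.T));ax=V[:,1]*np.sign(-V[1,1]);d=(q-q.mean(0))
  print(n,st[i,4],q.mean(0).round(1),ax,[np.percentile(d@ax,x).round(1) for x in(1,99)],[np.percentile(d@[-ax[1],ax[0]],x).round(1) for x in(1,99)],np.sqrt(w*12))
print(r.get_state()['tool_pos'],r.get_state()['eef_rot'])
E
```

```text
(433, 402) [510.2  69.5]
(462, 465) [483.   56.9]
(620, 320) [543.9  -9.5]
(637, 355) [528.6 -16.6]
(575, 358) [527.9   9.6]
(603, 398) [510.4  -2.3]
top 545 [513.7  27. ] [ 0.40606235 -0.91384538] [np.float64(-40.1), np.float64(43.4)] [np.float64(-15.1), np.float64(14.6)] [29.7412408 83.0483065]
scene 386 [511.6  28.6] [ 0.41015337 -0.91201657] [np.float64(-39.8), np.float64(46.2)] [np.float64(-15.6), np.float64(15.0)] [30.27036842 84.91214374]
[0.45510294 0.24149565 0.17644196] [3.83955501e-02 9.99262427e-01 1.21662616e-04 6.07100285e-04]
```

The carriage is at about 0.14, so it's at its stop. The plate axis towards the frosted end is about (0.40, −0.916), with clear_end at about (0.502, 0.051) and the top face at z ≈ 0.054. I'll turn −62° and go above the clear end.

{"name": "drive_tool", "arguments": {
  "targets": [
    {"tx":0.195,"ty":-0.79,"tz":0,"wx":0,"wy":0,"wz":-0.129,"claw":0.3},
    {"tx":0.195,"ty":-0.79,"tz":0,"wx":0,"wy":0,"wz":-0.129,"claw":0.3},
    {"tx":0.195,"ty":-0.79,"tz":0,"wx":0,"wy":0,"wz":-0.129,"claw":0.3},
    {"tx":0.195,"ty":-0.79,"tz":0,"wx":0,"wy":0,"wz":-0.129,"claw":0.3},
    {"tx":0.195,"ty":-0.79,"tz":0,"wx":0,"wy":0,"wz":-0.129,"claw":0.3},
    {"tx":0.195,"ty":-0.79,"tz":0,"wx":0,"wy":0,"wz":-0.129,"claw":0.3},
    {"tx":0.195,"ty":-0.79,"tz":0,"wx":0,"wy":0,"wz":-0.129,"claw":0.3},
    {"tx":0.195,"ty":-0.79,"tz":0,"wx":0,"wy":0,"wz":-0.129,"claw":0.3}
  ]
}}

```text
clock: 11.9
tool_pos: [0.5015, 0.0505, 0.1762]
eef_rot: [0.549, 0.836, 0.0, 0.0]
contact_force: [0.7, 0.5, -0.6]
opening: 0.649
finger_force: 0.0
```

{"name": "drive_tool", "arguments": {
  "targets": [
    {"tx":0,"ty":0,"tz":-1,"wx":0,"wy":0,"wz":0,"claw":0.3},
    {"tx":0,"ty":0,"tz":-1,"wx":0,"wy":0,"wz":0,"claw":0.3},
    {"tx":0,"ty":0,"tz":-1,"wx":0,"wy":0,"wz":0,"claw":0.3},
    {"tx":0,"ty":0,"tz":-0.5,"wx":0,"wy":0,"wz":0,"claw":0.3},
    {"tx":0,"ty":0,"tz":0,"wx":0,"wy":0,"wz":0,"claw":0.3},
    {"tx":0,"ty":0,"tz":0,"wx":0,"wy":0,"wz":0,"claw":0.3},
    {"tx":0,"ty":0,"tz":0,"wx":0,"wy":0,"wz":0,"claw":0.3},
    {"tx":0,"ty":0,"tz":0,"wx":0,"wy":0,"wz":0,"claw":0.3}
  ]
}}

```text
clock: 12.7
tool_pos: [0.5015, 0.0524, 0.0722]
eef_rot: [0.546, 0.838, 0.001, 0.001]
contact_force: [-0.5, 0.4, -0.6]
opening: 0.648
finger_force: 0.0
```

```bash
python3 - <<'E'
from h import *
b=snap('scene');p=pts(b);s=r.get_state();q=s['eef_rot']
print(s['tool_pos'],q,s['q'].round(2),np.degrees(2*np.arctan2(q[1],q[0]))-90)
cv2.imwrite('pics/c6.png',cv2.resize(cv2.convertScaleAbs(b['image'][150:275,170:290],alpha=1.8),None,fx=4.8,fy=4.8,interpolation=2))
np.save('p.npy',p)
E
```

```text
[0.50137171 0.05241255 0.0720823 ] [5.46329523e-01 8.37569717e-01 6.89964827e-04 7.38437549e-04] [-0.18  0.77 -0.02  2.05  0.04  0.32  0.18] 23.768830883579284
```

View pics/c6.png

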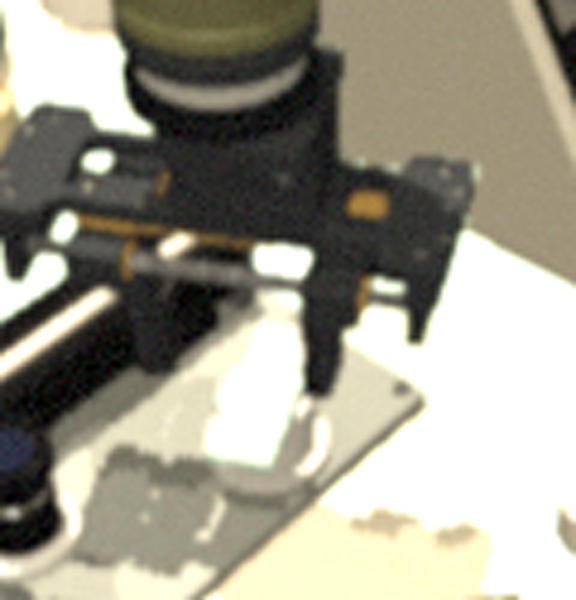

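The right finger's tip is at crop (320,393) and the left's at (155,370). The plate's clear end at (245,440) lies between them and below. I'll check tip and body heights by depth.

```bash
python3 - <<'E'
import numpy as np
p=np.load('p.npy')
c=lambda u,v:(int(170+u/4.8),int(150+v/4.8))
for nm,(u0,u1,v0,v1) in dict(rf=(305,340,340,400),lf=(135,180,320,378),rfl=(405,430,290,345),lfl=(0,30,240,285)).items():
  a=c(u0,v0);b=c(u1,v1)
  for v in range(a[1],b[1]+2):
    print(nm,v,[(u,*(p[v,u]*1000).astype(int).tolist()) for u in range(a[0],b[0]+1,3)])
E
```

```text
rf 220 [(233, 469, 48, 131), (236, 462, 47, 134), (239, 457, 44, 135)]
rf 221 [(233, 468, 49, 130), (236, 463, 47, 131), (239, 456, 46, 134)]
rf 222 [(233, 468, 50, 128), (236, 463, 47, 128), (239, 456, 46, 131)]
rf 223 [(233, 469, 48, 123), (236, 462, 48, 126), (239, 456, 45, 128)]
rf 224 [(233, 469, 49, 120), (236, 463, 46, 121), (239, 457, 45, 125)]
rf 225 [(233, 468, 50, 119), (236, 462, 47, 121), (239, 456, 46, 123)]
rf 226 [(233, 468, 50, 116), (236, 461, 49, 119), (239, 456, 46, 120)]
rf 227 [(233, 469, 49, 112), (236, 462, 48, 115), (239, 456, 45, 117)]
rf 228 [(233, 469, 49, 109), (236, 463, 47, 111), (239, 457, 45, 113)]
rf 229 [(233, 469, 49, 106), (236, 462, 48, 109), (239, 458, 44, 109)]
rf 230 [(233, 470, 48, 102), (236, 461, 49, 108), (239, 457, 45, 107)]
rf 231 [(233, 469, 50, 101), (236, 462, 49, 104), (239, 457, 45, 104)]
rf 232 [(233, 499, 13, 48), (236, 462, 49, 101), (239, 511, -22, 9)]
rf 233 [(233, 497, 16, 47), (236, 513, -14, 11), (239, 507, -16, 13)]
rf 234 [(233, 495, 18, 47), (236, 511, -11, 12), (239, 505, -14, 12)]
lf 216 [(198, 139, 445, 647), (201, 529
[... 1969 characters left out ...]
 [(170, 562, 119, 184), (173, 557, 116, 184), (176, 558, 108, 178)]
lfl 202 [(170, 139, 445, 647), (173, 557, 116, 181), (176, 559, 108, 175)]
lfl 203 [(170, 562, 119, 179), (173, 558, 116, 178), (176, 561, 106, 170)]
lfl 204 [(170, 565, 118, 173), (173, 558, 116, 176), (176, 562, 106, 167)]
lfl 205 [(170, 719, 0, 0), (173, 560, 115, 172), (176, 561, 107, 165)]
lfl 206 [(170, 716, 3, 0), (173, 560, 116, 170), (176, 561, 108, 164)]
lfl 207 [(170, 713, 6, 0), (173, 559, 117, 168), (176, 702, -3, -1)]
lfl 208 [(170, 710, 8, 0), (173, 560, 116, 164), (176, 696, 1, 2)]
lfl 209 [(170, 709, 10, -2), (173, 702, 6, 0), (176, 694, 3, 1)]
lfl 210 [(170, 706, 13, -1), (173, 699, 9, 0), (176, 691, 6, 1)]
```

Tips are at about 0.099 and the body's underside at 0.165. I'll lower by 61 mm so the tips reach about 0.038, then close.

{"name": "drive_tool", "arguments": {
  "targets": [
    {"tx":0,"ty":-0.02,"tz":-0.5,"wx":0,"wy":0,"wz":0,"claw":0.3},
    {"tx":0,"ty":0,"tz":-0.5,"wx":0,"wy":0,"wz":0,"claw":0.3},
    {"tx":0,"ty":0,"tz":-0.5,"wx":0,"wy":0,"wz":0,"claw":0.3},
    {"tx":0,"ty":0,"tz":-0.4,"wx":0,"wy":0,"wz":0,"claw":0.3},
    {"tx":0,"ty":0,"tz":-0.13,"wx":0,"wy":0,"wz":0,"claw":0.3},
    {"tx":0,"ty":0,"tz":0,"wx":0,"wy":0,"wz":0,"claw":0.3},
    {"tx":0,"ty":0,"tz":0,"wx":0,"wy":0,"wz":0,"claw":-0.1},
    {"tx":0,"ty":0,"tz":0,"wx":0,"wy":0,"wz":0,"claw":-0.1}
  ],
  "force": 20
}}

```text
clock: 13.55
tool_pos: [0.5011, 0.0518, 0.0108]
eef_rot: [0.546, 0.838, 0.0, 0.0]
contact_force: [0.5, 0.7, 0.4]
opening: 0.49
finger_force: 0.0
```

{"name": "drive_tool", "arguments": {
  "targets": [
    {"tx":0,"ty":0,"tz":0,"wx":0,"wy":0,"wz":0,"claw":-0.5},
    {"tx":0,"ty":0,"tz":0,"wx":0,"wy":0,"wz":0,"claw":-0.5},
    {"tx":0,"ty":0,"tz":0,"wx":0,"wy":0,"wz":0,"claw":-0.5},
    {"tx":0,"ty":0,"tz":0,"wx":0,"wy":0,"wz":0,"claw":-0.5},
    {"tx":0,"ty":0,"tz":0,"wx":0,"wy":0,"wz":0,"claw":-1},
    {"tx":0,"ty":0,"tz":0,"wx":0,"wy":0,"wz":0,"claw":-1},
    {"tx":0,"ty":0,"tz":0,"wx":0,"wy":0,"wz":0,"claw":-1},
    {"tx":0,"ty":0,"tz":0,"wx":0,"wy":0,"wz":0,"claw":-1}
  ]
}}

```text
clock: 14.35
tool_pos: [0.5009, 0.0519, 0.0104]
eef_rot: [0.546, 0.838, 0.0, 0.0]
contact_force: [-0.8, 0.9, 4.7]
opening: 0.334
finger_force: 20.0
```

Pinched at 29.4 mm with 20 N. I'll lift straight up and then draw back a little.

{"name": "drive_tool", "arguments": {
  "targets": [
    {"tx":0,"ty":0,"tz":0.2,"wx":0,"wy":0,"wz":0,"claw":-1},
    {"tx":0,"ty":0,"tz":0.5,"wx":0,"wy":0,"wz":0,"claw":-1},
    {"tx":0,"ty":0,"tz":0.7,"wx":0,"wy":0,"wz":0,"claw":-1},
    {"tx":0,"ty":0,"tz":0.8,"wx":0,"wy":0,"wz":0,"claw":-1},
    {"tx":0,"ty":0,"tz":0.8,"wx":0,"wy":0,"wz":0,"claw":-1},
    {"tx":0,"ty":0,"tz":0.8,"wx":0,"wy":0,"wz":0,"claw":-1},
    {"tx":0,"ty":0,"tz":0.8,"wx":0,"wy":0,"wz":0,"claw":-1},
    {"tx":0,"ty":0,"tz":0.6,"wx":0,"wy":0,"wz":0,"claw":-1}
  ]
}}

```text
clock: 15.15
tool_pos: [0.5003, 0.0516, 0.1676]
eef_rot: [0.546, 0.838, -0.0, 0.0]
contact_force: [0.3, -0.4, -0.8]
opening: 0.336
finger_force: 20.0
```

{"name": "drive_tool", "arguments": {
  "targets": [
    {"tx":-0.2,"ty":0,"tz":0.3,"wx":0,"wy":0,"wz":-0.1,"claw":-1},
    {"tx":-0.3,"ty":0,"tz":0.3,"wx":0,"wy":0,"wz":-0.13,"claw":-1},
    {"tx":-0.3,"ty":0,"tz":0.3,"wx":0,"wy":0,"wz":-0.13,"claw":-1},
    {"tx":-0.3,"ty":0,"tz":0.3,"wx":0,"wy":0,"wz":-0.13,"claw":-1},
    {"tx":-0.3,"ty":0,"tz":0.2,"wx":0,"wy":0,"wz":-0.13,"claw":-1},
    {"tx":-0.3,"ty":0,"tz":0,"wx":0,"wy":0,"wz":-0.13,"claw":-1},
    {"tx":-0.3,"ty":0,"tz":0,"wx":0,"wy":0,"wz":-0.13,"claw":-1},
    {"tx":-0.2,"ty":0,"tz":0,"wx":0,"wy":0,"wz":-0.12,"claw":-1}
  ]
}}

```text
clock: 15.95
tool_pos: [0.4331, 0.0517, 0.2082]
eef_rot: [0.893, 0.45, -0.001, -0.0]
contact_force: [0.3, 0.4, -0.5]
opening: 0.335
finger_force: 20.0
```

```bash
python3 - <<'E'
from h import *
b=snap('scene','s7.png');s=r.get_state();q=s['eef_rot']
print(s['tool_pos'],q,s['q'].round(2),np.degrees(2*np.arctan2(q[1],q[0]))-90)
E
```

```text
[0.43210745 0.05177896 0.20806849] [ 8.94034785e-01  4.47994887e-01 -1.39080301e-03 -6.70480040e-04] [-0.43  0.48  0.3   2.13 -0.26  0.57 -0.58] -36.76971043331148
```

View pics/s7.png

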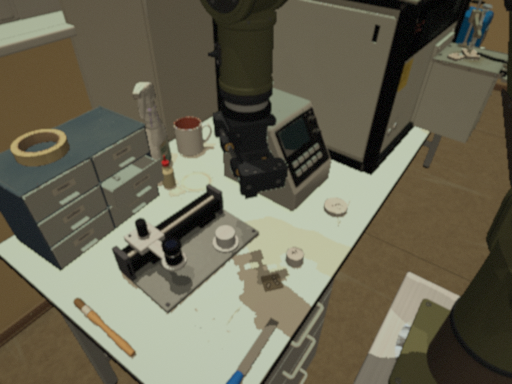

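The pedestal at (225,238) is empty and the plate is in the gripper (opening still 29 mm). The samples and carriage are undisturbed. I'll finish the yaw so the frosted end faces −x, then tip 45° about +y.

{"name": "drive_tool", "arguments": {
  "targets": [
    {"tx":0,"ty":0,"tz":0,"wx":0,"wy":0,"wz":-0.1,"claw":-1},
    {"tx":0,"ty":0,"tz":0,"wx":0,"wy":0,"wz":-0.13,"claw":-1},
    {"tx":0,"ty":0,"tz":0,"wx":0,"wy":0,"wz":-0.13,"claw":-1},
    {"tx":0,"ty":0,"tz":0.2,"wx":0,"wy":0,"wz":-0.13,"claw":-1},
    {"tx":0,"ty":0,"tz":0.2,"wx":0,"wy":0,"wz":-0.13,"claw":-1},
    {"tx":0,"ty":0,"tz":0.2,"wx":0,"wy":0,"wz":-0.13,"claw":-1},
    {"tx":0,"ty":0,"tz":0.2,"wx":0,"wy":0,"wz":-0.1,"claw":-1},
    {"tx":0,"ty":0,"tz":0,"wx":0,"wy":0,"wz":-0.05,"claw":-1}
  ]
}}

```text
clock: 16.8
tool_pos: [0.4347, 0.0519, 0.2327]
eef_rot: [1.0, -0.002, 0.0, -0.0]
contact_force: [-0.6, -0.1, -1.8]
opening: 0.334
finger_force: 20.0
```

{"name": "drive_tool", "arguments": {
  "targets": [
    {"tx":0,"ty":0,"tz":0,"wx":0,"wy":0.06,"wz":0,"claw":-1},
    {"tx":0,"ty":0,"tz":0,"wx":0,"wy":0.12,"wz":0,"claw":-1},
    {"tx":0,"ty":0,"tz":0,"wx":0,"wy":0.12,"wz":0,"claw":-1},
    {"tx":0,"ty":0,"tz":0,"wx":0,"wy":0.12,"wz":0,"claw":-1},
    {"tx":0,"ty":0,"tz":0,"wx":0,"wy":0.12,"wz":0,"claw":-1},
    {"tx":0,"ty":0,"tz":0,"wx":0,"wy":0.12,"wz":0,"claw":-1},
    {"tx":0,"ty":0,"tz":0,"wx":0,"wy":0.09,"wz":0,"claw":-1},
    {"tx":0,"ty":0,"tz":0,"wx":0,"wy":0,"wz":0,"claw":-1}
  ]
}}

```text
clock: 17.6
tool_pos: [0.4349, 0.0516, 0.2294]
eef_rot: [0.923, -0.001, -0.385, 0.001]
contact_force: [-0.3, 0.4, -0.8]
opening: 0.339
finger_force: 20.0
```

```bash
cat > f.py <<'E'
from h import *
from scipy.spatial.transform import Rotation as R
s=r.get_state();M=R.from_quat(s['eef_rot']).as_matrix()
print(s['tool_pos'],M.round(3).tolist(),s['q'].round(2),s['qd'].round(3),s['opening'],s['finger_force'])
E
python3 - <<'E'
from f import *
a=snap('top');b=snap('scene')
cv2.imwrite('pics/s8.png',np.hstack([cv2.resize(b['image'][60:320,130:390],(390,390),interpolation=2),cv2.resize(a['image'][120:380,120:380],(390,390),interpolation=2)]))
E
```

```text
[0.43488223 0.05159525 0.2293807 ] [[0.703, -0.001, -0.711], [-0.002, -1.0, -0.001], [-0.711, 0.002, -0.703]] [-0.41  0.94  0.56  1.46 -0.34  1.67 -1.32] [-0.025 -0.083  0.035  0.067 -0.005 -0.063 -0.004] 0.339181600997933 19.96064007282257
```

View pics/s8.png

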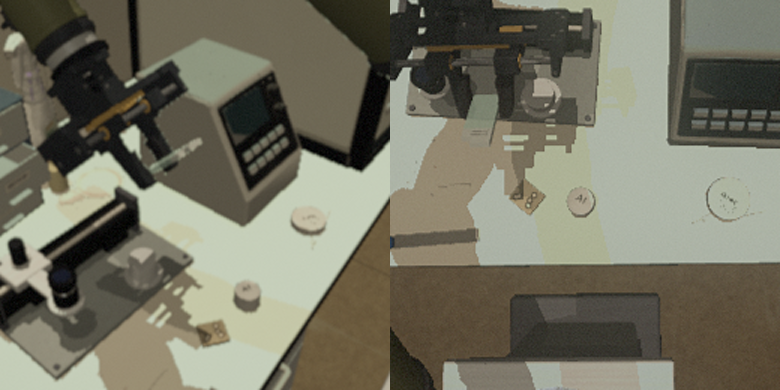

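The plate is held between the fingers: left panel at about (165,155), right panel at about (480,115), with the printed frosted end towards the robot. I'll fit a plane to its depth points to check the real tilt.

```bash
python3 - <<'E'
from f import *
a=snap('top');b=snap('scene')
def fit(nm,s,u0,u1,v0,v1):
  p=pts(s)[v0:v1,u0:u1].reshape(-1,3)
  p=p[(p[:,2]>.17)]
  best=None;rng=np.random.default_rng(0)
  for _ in range(400):
    t=p[rng.choice(len(p),3,False)];n=np.cross(t[1]-t[0],t[2]-t[0]);n/=np.linalg.norm(n)+1e-12
    i=abs((p-t[0])@n)<.003
    if best is None or i.sum()>best.sum():best=i
  q=p[best];c=q.mean(0);_,_,V=np.linalg.svd(q-c);n=V[2]*np.sign(V[2,2])
  print(nm,len(p),len(q),'c',c.round(3),'normal',n.round(3),'min',q.min(0).round(3),'max',q.max(0).round(3))
k=260/390
fit('top',a,int(120+75*k),int(120+106*k),int(120+96*k),int(120+142*k))
fit('scene',b,int(130+150*k),int(130+205*k),int(60+138*k),int(60+172*k))
P=pts(a);print('knob',np.median(P[(P[...,2]>.118)&(P[...,2]<.14)&(P[...,0]>.6)&(P[...,0]<.65)&(P[...,1]>.1)&(P[...,1]<.2)],0))
E
```

```text
[0.43440136 0.05150003 0.23179238] [[0.707, -0.002, -0.707], [-0.003, -1.0, -0.0], [-0.707, 0.002, -0.707]] [-0.41  0.94  0.56  1.46 -0.34  1.67 -1.32] [-0.013 -0.042  0.017  0.019 -0.     0.002 -0.006] 0.33447565592299994 19.960514903068542
top 586 553 c [0.442 0.052 0.286] normal [ 0.702 -0.02   0.712] min [0.416 0.037 0.256] max [0.471 0.072 0.313]
scene 413 228 c [0.435 0.054 0.29 ] normal [0.675 0.105 0.731] min [0.408 0.024 0.254] max [0.473 0.069 0.316]
knob [nan nan nan]
  return _methods._mean(a, axis=axis, dtype=dtype,
  ret = um.true_divide(
```

The plate is tipped 44.6° with its long edges level to about 1°, and its lowest visible point is at z ≈ 0.25. I'll let it settle, then hand in.

{"name": "drive_tool", "arguments": {
  "targets": [
    {"tx":0,"ty":0,"tz":0,"wx":0,"wy":0,"wz":0,"claw":-1},
    {"tx":0,"ty":0,"tz":0,"wx":0,"wy":0,"wz":0,"claw":-1},
    {"tx":0,"ty":0,"tz":0,"wx":0,"wy":0,"wz":0,"claw":-1},
    {"tx":0,"ty":0,"tz":0,"wx":0,"wy":0,"wz":0,"claw":-1},
    {"tx":0,"ty":0,"tz":0,"wx":0,"wy":0,"wz":0,"claw":-1},
    {"tx":0,"ty":0,"tz":0,"wx":0,"wy":0,"wz":0,"claw":-1},
    {"tx":0,"ty":0,"tz":0,"wx":0,"wy":0,"wz":0,"claw":-1},
    {"tx":0,"ty":0,"tz":0,"wx":0,"wy":0,"wz":0,"claw":-1}
  ]
}}

```text
clock: 18.6
tool_pos: [0.4346, 0.0518, 0.2322]
eef_rot: [0.924, -0.002, -0.383, 0.001]
contact_force: [0.1, 0.7, 0.1]
opening: 0.337
finger_force: 20.0
```

```bash
python3 -c "
from f import *
print(workorder.finish_job())"
```

```text
[0.43461498 0.05179112 0.23218178] [[0.707, -0.003, -0.707], [-0.004, -1.0, -0.0], [-0.707, 0.003, -0.707]] [-0.41  0.94  0.56  1.46 -0.34  1.67 -1.32] [-0.001  0.    -0.001  0.002  0.002 -0.    -0.002] 0.3365198977760513 19.960476458072662
the job is handed in; nothing more can be done
None
```

Job handed in at about 18.6 s: the carriage is at its far stop (about 0.14 m, measured right after I let go of it), and the plate is held still by its clear half, roughly 20 cm above the pedestal, frosted end up at about 45°, label face up, long edges level to about 1°.

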